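# Stack the L-shaped cloth weights crosswise on their parking plate

### The job

First move the tall, top-heavy thread stand out of the crook of the L-shaped cloth weight on the green plate and stand it upright and wholly on the cork disc. Then pile the two loose L weights, in either order, onto the weight on the plate, flat and with outer edges lined up, each turned half round from the one below so that the brass studs come at opposite corners and the pile stays balanced. Set the weights down, do not drop them, never tip the stand, leave the bottom weight where it lies and do not disturb the orange cutter, the tin or the green reel.

Things in the scene. Friction and masses are not known exactly. Their poses are not given: they have to be found in the camera images.
- plate: fixed green steel parking plate, 150 x 150 x 6 mm; origin at the centre of its underside, on the table (top is 6 mm up)
- disc: fixed round cork disc, 84 mm across, 5 mm thick; origin at the centre of its underside, on the table
- base_mid (a point): Bottom weight, lying loose on the green plate; flat blue metal L, 15 mm thick, about 0.62 kg. Point: centre of its 100 x 100 mm outline, half-way up; z up. Metal fills x -50..-10 mm and, as second arm, y -50..-10 mm; the rest is the open crook (so this point is over a gap). Mass centre x = y = -12 mm. Grip across a 40 mm arm, e.g. at (-30, 4) mm closing along x or (4, -30) closing along y
- first_mid (a point): Loose weight on the table, same as the others; flat blue metal L, 15 mm thick, about 0.62 kg. Point: centre of its 100 x 100 mm outline, half-way up; z up. Metal fills x -50..-10 mm and, as second arm, y -50..-10 mm; the rest is the open crook (so this point is over a gap). Mass centre x = y = -12 mm. Grip across a 40 mm arm, e.g. at (-30, 4) mm closing along x or (4, -30) closing along y
- second_mid (a point): Loose weight on the table, same as the others; flat blue metal L, 15 mm thick, about 0.62 kg. Point: centre of its 100 x 100 mm outline, half-way up; z up. Metal fills x -50..-10 mm and, as second arm, y -50..-10 mm; the rest is the open crook (so this point is over a gap). Mass centre x = y = -12 mm. Grip across a 40 mm arm, e.g. at (-30, 4) mm closing along x or (4, -30) closing along y
- base_stud (a point): Bottom weight: the top centre of its brass stud, a round boss 20 mm across and 11 mm tall standing on the L's outer corner, at (-30, -30) mm in the L's axes
- first_stud (a point): Loose weight first: the top centre of its brass stud, a round boss 20 mm across and 11 mm tall standing on the L's outer corner, at (-30, -30) mm in the L's axes
- second_stud (a point): Loose weight second: the top centre of its brass stud, a round boss 20 mm across and 11 mm tall standing on the L's outer corner, at (-30, -30) mm in the L's axes
- stand_spool (a point): Thread stand: black foot 52 mm across, 8 mm thick; steel spindle 10 mm across, 183 mm tall; hard red spool 40 mm across, 95 to 175 mm up: grip this. 0.22 kg, mass centre 117 mm up, tips at 0.2 rad. Point: centre of the spool, 135 mm over the underside; z up the spindle. Starts on the plate in the crook of the bottom weight, 4 mm or more from its arms; lift it straight up
- stand_foot (a point): Thread stand: centre of the underside of its foot
- cutter_mid (a point): Bystander: orange hand-held cloth cutter standing upright, steel foot 90 x 60 mm, 163 mm tall, 1.9 kg, fits within 60 mm of its axis; this point is over the centre of its foot, 80 mm over the table
- tin_mid (a point): Bystander: round metal pin tin, 64 mm across, 32 mm tall; its centre
- reel_mid (a point): Bystander: green thread reel, 44 mm across, 50 mm tall, standing; its centre
- base: Bottom weight; origin under its point base_mid, on its underside, same axes
- first: Loose weight first; origin under its point first_mid, on its underside, same axes
- second: Loose weight second; origin under its point second_mid, on its underside, same axes
- stand: Thread stand; origin at the centre of the underside of its foot
Not all that is in view belongs to the job. What is shaped like the second but red or turquoise is not meant.

How it is judged (in metres and radians):
On the way, in this order (a step that is already met when the one before it is completed fails the run):
1. the thread stand stands upright and released on the cork disc (horizontal distance between stand_foot and disc below 0.018 m and height (world z) of stand_foot between 0.002 and 0.009 m and angle between stand_spool's own z axis and vertical below 0.05 rad and contact force between stand and the fingers below 0.1 N and linear speed of stand below 0.02 m/s and angular speed of stand below 0.2 rad/s), for 0.2 s.
2. one loose weight lies released on the bottom weight, turned half round ((((horizontal distance between first_mid and base_mid below 0.014 m and z of first_mid in the frame of base_mid between 0.011 and 0.019 m and angle between the x axis of first_mid and the x axis of base_mid, either way round below 0.21 rad and angle between first_mid's own z axis and vertical below 0.07 rad and horizontal distance between first_stud and base_stud above 0.07 m) and contact force between first and the fingers below 0.1 N and (linear speed of first below 0.02 m/s and angular speed of first below 0.2 rad/s)) or ((horizontal distance between second_mid and base_mid below 0.014 m and z of second_mid in the frame of base_mid between 0.011 and 0.019 m and angle between the x axis of second_mid and the x axis of base_mid, either way round below 0.21 rad and angle between second_mid's own z axis and vertical below 0.07 rad and horizontal distance between second_stud and base_stud above 0.07 m) and contact force between second and the fingers below 0.1 N and (linear speed of second below 0.02 m/s and angular speed of second below 0.2 rad/s)))), for 0.2 s.
At the end, for the whole second after the job is handed in: Stand upright on the disc, foot within 18 mm of its centre. Middle weight half a turn from the bottom one, top one the same way as the bottom: centres within 14 mm of the bottom one's, edges within 12 deg, flat within 4 deg. Bottom weight within 25 mm of its start; all released, at rest (all of step 1 and (((horizontal distance between first_mid and base_mid below 0.014 m and z of first_mid in the frame of base_mid between 0.011 and 0.019 m and angle between the x axis of first_mid and the x axis of base_mid, either way round below 0.21 rad and angle between first_mid's own z axis and vertical below 0.07 rad and horizontal distance between first_stud and base_stud above 0.07 m) and (horizontal distance between second_mid and base_mid below 0.014 m and z of second_mid in the frame of base_mid between 0.026 and 0.034 m and angle between the x axis of second_mid and the x axis of base_mid, either way round below 0.21 rad and angle between second_mid's own z axis and vertical below 0.07 rad and horizontal distance between second_stud and base_stud below 0.025 m)) or ((horizontal distance between second_mid and base_mid below 0.014 m and z of second_mid in the frame of base_mid between 0.011 and 0.019 m and angle between the x axis of second_mid and the x axis of base_mid, either way round below 0.21 rad and angle between second_mid's own z axis and vertical below 0.07 rad and horizontal distance between second_stud and base_stud above 0.07 m) and (horizontal distance between first_mid and base_mid below 0.014 m and z of first_mid in the frame of base_mid between 0.026 and 0.034 m and angle between the x axis of first_mid and the x axis of base_mid, either way round below 0.21 rad and angle between first_mid's own z axis and vertical below 0.07 rad and horizontal distance between first_stud and base_stud below 0.025 m))) and distance of base_mid from where it was at the start of the episode below 0.025 m and contact force between each of first, second and the fingers below 0.1 N and linear speed of each of first, second below 0.02 m/s and angular speed of each of first, second below 0.2 rad/s); the robot touches nothing.
It fails at once if the thread stand leans more than 0.35 rad (tips over) (angle between stand_spool's own z axis and vertical above 0.35 rad).
It fails at once if a bystander (cutter, tin or reel) is moved more than 20 mm (distance of any of cutter_mid, tin_mid, reel_mid from where it was at the start of the episode above 0.02 m).
It fails at once if a loose weight is dropped (falls free by more than about 10 mm) ((linear speed of first above 0.45 m/s and contact force between first and the fingers below 0.1 N) or (linear speed of second above 0.45 m/s and contact force between second and the fingers below 0.1 N)).
It also fails if it takes over 72 s, if anything falls off the work surface, if the arm or the gripper's body presses on something with over 40 N, if the wrist force passes 120 N, or if a joint passes its speed limit or range.

### The arm

A 6-joint arm with a two-finger parallel gripper is mounted at the origin on the work surface. World frame = base frame: x ahead of the robot, y to its left, z up, the work surface at z = 0. Lengths are in mm, angles in rad, forces in N, time in s.
With the tool pointing down it reaches from about 375 to 975 mm from the base axis. Payload 3.8 kg.
Tool frame: the origin (TCP) lies midway between the tips of the shut fingers; the grasp point (between the pads) lies 19 mm behind it; z points along the fingers, y is the direction in which the jaws open and shut (so a half turn about z gives the same grasp; the last joint's range is limited). The gripper opens to 88 mm and grips with 3 to 60 N. Pads are 18 mm wide; open, the fingers measure 123 mm over their backs; the gripper's body (75 mm by 187 mm) begins 45 mm behind the grasp point.
Start: joints at [-1.216, 0.264, 1.604, -0, 1.274, -0.037], TCP at [257.745, -623.848, 238.706] pointing down, gripper open.
Joint ranges: [-2.63, 2.63], [-0.94, 2.18], [0.31, 2.57], [-1.31, 4.45], [0, 2.66], [-2.55, 2.55]. Speed limits (rad/s): [2.57, 2.57, 3.14, 3.14, 3.14, 3.14].

### API

Orientations are given as a rotation vector (axis times angle).
In Python, from plant import * gives the robot as it stands.
- The arm moves only by the tool jog_arm, never from a script. Its argument "series" is a list of rows, each an object with "delta_pos": the shift along the tool's x, y, z in m, a list of three; "spin": the turn about the tool's z in rad; "grip": the gripper command: -1 is fully open, 1 is shut, values between are in proportion. A call has 1 to 20 rows; each row is the pose to reach, as a shift and turn from the pose measured when the call began, along the tool's axes at that moment; what a row does not reach only later rows make up. A row lasts 1/8 s, in which the tool goes at most 62.5 mm and 10.7 degrees, less where a joint would pass 70% of its speed; a pose out of reach is approached as far as the arm can. A call with a gripper value outside its range is refused whole. The fingers move at their own pace and stop on an object; "newtons" is the grip in N (left out, the last holds). Time passes only in rows, so rows that repeat a pose let the fingers close. It gives the time, the measured TCP pose, the force and the opening at its end, in the units of the state.
- sense(): the state, without advancing time (a new reading comes with each control period).
- capture(name): name is "scene" or "top" or "wrist"; returns a dict with "image" (400x640x3 uint8, blue, green, red), "intrinsics" (3x3 intrinsics, pixels), "world_to_cam" (4x4, takes a point from world to camera coordinates); the wrist camera has in their place "T_tool_cam" (4x4, takes a point from camera to tool coordinates, whose origin is the TCP and whose axes are the flange's). Camera axes: x right, y up, looking along -z (the intrinsics and any distortion apply to the point x, -y, -z); pixel columns grow to the right and rows downward; lengths in mm; the calibration is good to about 2 mm. The wrist camera is an equidistant fisheye: a pixel r from the principal point sees the ray r / f radians off the axis. A picture is of the moment at which its call begins: read the wrist's pose just before it. There is no depth.
- close_job(): hands the job in, once; it reports no verdict.
The state is a dict: "clock": time; "joints": joint angles; "qvel": joint speeds; "tau": joint torques, N m; "eef_pos": TCP position; "ee_rot": TCP orientation; "ft_force": force on the tool from outside, world axes, zero at the start; "wrist_torque": the same for the moment, N m; "grip_width": finger opening in mm.
Only numpy, scipy, OpenCV 4.12 (cv2) and the standard library are available. Lean on these libraries where they do the work, as an engineer would, in place of code of your own. Each camera call takes 0.05 s, during which the arm holds its last target. There are 200 camera calls.

## Working session

There is one attempt and no reset: what is moved stays moved. The work goes in short steps, Python scripts to look and compute and a tool call to move; the robot and the scene stay as the last step left them, time stands still between calls to the robot, and variables do not carry over. Pictures are saved under pics/ and viewed, about 8 in all and at most 12, crops included, and the job is handed in when it is done.

Besides the shell and the picture viewer there is one more tool, called after "Call:" as name([rows], argument=value, ...), one row to a line, values as JSON. jog_arm: Moves the arm, as the interface text tells. Its arguments: {"type":"object","properties":{"series":{"type":"array","items":{"type":"object","properties":{"delta_pos":{"type":"array","items":{"type":"number"}},"spin":{"type":"number"},"grip":{"type":"number"}}}},"newtons":{"type":"number"}},"required":["series"]}

```bash
mkdir -p pics; ls; python3 - <<'E'
from plant import *
import cv2
s=sense();print({k:s[k] for k in('clock','eef_pos','ee_rot','ft_force','grip_width')})
for n in('scene','top'):
    c=capture(n);cv2.imwrite(f'pics/{n}0.png',c['image']);print(n,c['intrinsics'],c['world_to_cam'],c.keys())
E
```

```text
pics
{'clock': 0.0, 'eef_pos': array([ 257.51925663, -623.20215222,  237.44053512]), 'ee_rot': array([-3.07943541e+00, -6.11077531e-01,  5.18623153e-04]), 'ft_force': array([-0.46674051, -0.31896167,  0.29225304]), 'grip_width': 88.2140486096932}
scene [[374.41702054   0.         317.63004917]
 [  0.         374.41702054 195.93659836]
 [  0.           0.           1.        ]] [[-6.72225543e-01  7.40221359e-01  1.36072875e-02  4.40852469e+02]
 [-4.08538062e-01 -3.86212859e-01  8.27004401e-01  9.43285108e+01]
 [ 6.17421631e-01  5.50374388e-01  5.62030749e-01 -1.28725658e+03]
 [ 0.00000000e+00  0.00000000e+00  0.00000000e+00  1.00000000e+00]] dict_keys(['image', 'intrinsics', 'world_to_cam'])
top [[440.66496362   0.         324.95421045]
 [  0.         440.66496362 199.14604735]
 [  0.           0.           1.        ]] [[-1.19538277e-02 -9.99888254e-01 -8.97695667e-03 -9.27033480e+01]
 [ 9.97957053e-01 -1.24932532e-02  6.26549133e-02 -5.34875969e+02]
 [-6.27600632e-02 -8.20965119e-03  9.97994878e-01 -1.35349186e+03]
 [ 0.00000000e+00  0.00000000e+00  0.00000000e+00  1.00000000e+00]] dict_keys(['image', 'intrinsics', 'world_to_cam'])
```

View pics/top0.png

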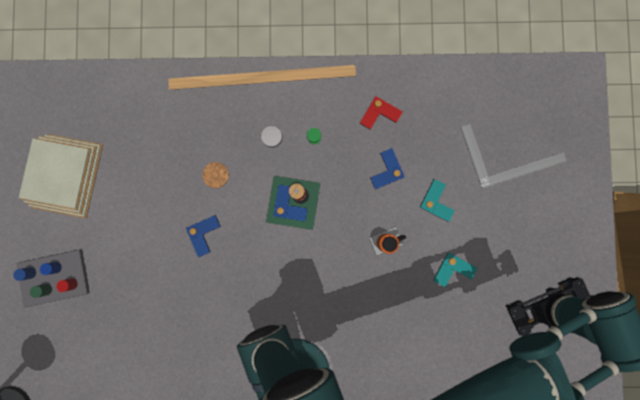

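View pics/scene0.png

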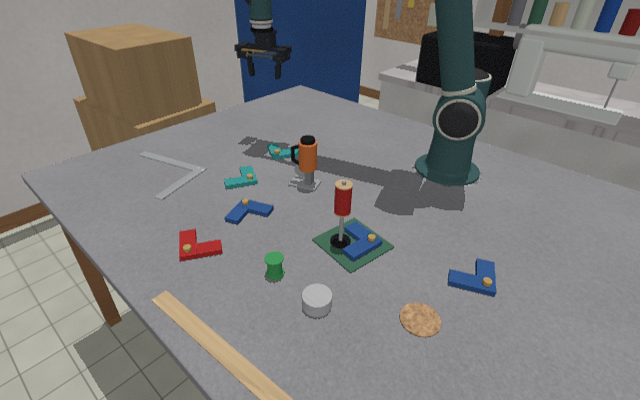

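Candidates for the loose weights, in top-view pixels:
- Blue L's at (388,170) and (203,235). These fit the description.
- Red L at (380,112) and turquoise L's at (438,200) and (455,268). These are decoys by colour.

The base weight is at (290,205) on the plate. The disc is at (215,175), the stand's spool top at (298,190), the tin at (271,136), the reel at (314,135) and the cutter at (390,242). I'll confirm in an enlarged crop and fit the L outlines.

```bash
cat > h.py <<'E'
import numpy as np, cv2
from scipy.optimize import minimize
from scipy.spatial.transform import Rotation as R
L=np.array([[-50,-50],[50,-50],[50,-10],[-10,-10],[-10,50],[-50,50]],float)
def proj(c,P):
    P=np.atleast_2d(P); q=P@c['world_to_cam'][:3,:3].T+c['world_to_cam'][:3,3]
    k=c['intrinsics']; return np.c_[k[0,0]*q[:,0]/-q[:,2]+k[0,2], k[1,1]*-q[:,1]/-q[:,2]+k[1,2]]
def ray(c,u,v,z):
    k=c['intrinsics'];M=c['world_to_cam'];d=np.array([(u-k[0,2])/k[0,0],-(v-k[1,2])/k[1,1],-1])
    d=M[:3,:3].T@d; o=-M[:3,:3].T@M[:3,3]; return o+d*(z-o[2])/d[2]
def Lw(p,z):
    a=p[2];r=np.array([[np.cos(a),-np.sin(a)],[np.sin(a),np.cos(a)]])
    return np.c_[L@r.T+p[:2],np.full(6,z)]
def blue(c):
    h=cv2.cvtColor(c['image'],cv2.COLOR_BGR2HSV); m=cv2.inRange(h,(105,110,40),(130,255,255)); return m
def fit(mask,pr,p0,z,ign=None,s=4,box=60):
    u0=pr(np.array([[p0[0],p0[1],z]]))[0].astype(int)-box
    m=mask[u0[1]:u0[1]+2*box,u0[0]:u0[0]+2*box]
    m=cv2.resize(m.astype(np.float32)/255,None,fx=s,fy=s,interpolation=cv2.INTER_LINEAR)
    w=np.ones_like(m)
    if ign is not None: w=1-cv2.resize(ign[u0[1]:u0[1]+2*box,u0[0]:u0[0]+2*box].astype(np.float32)/255,None,fx=s,fy=s)
    def cost(p):
        q=(pr(Lw(p,z))-u0+.5)*s-.5; t=np.zeros(m.shape,np.uint8); cv2.fillPoly(t,[np.round(q*16).astype(np.int32)],255,shift=4)
        return (w*np.abs(t/255.-m)).sum()/s/s
    best=None
    for d in(-.3,0,.3):
        x=np.array([p0[0],p0[1],p0[2]+d]); sim=np.vstack([x]+[x+np.eye(3)[i]*[12,12,.25][i] for i in range(3)])
        r=minimize(cost,x,method='Nelder-Mead',options=dict(initial_simplex=sim))
        if best is None or r.fun<best.fun: best=r
    return best.x,best.fun
E
python3 - <<'E'
from plant import *
from h import *
c=capture('top');im=c['image']
cv2.imwrite('pics/crop1.png',cv2.resize(im[90:270,180:420],None,fx=3.3,fy=3.3,interpolation=cv2.INTER_CUBIC))
m=blue(c);n,l,st,ce=cv2.connectedComponentsWithStats(m)
for i in range(1,n):
    if st[i,4]>60: print(st[i],ce[i],ray(c,*ce[i],10).round())
for nm,uv,z in(('disc',(215,175),5),('plate',(293,202),6),('spool',(298,190),180),('tin',(271,136),32),('reel',(314,135),50),('cutter',(390,242),150)):print(nm,ray(c,*uv,z).round())
E
```

```text
[371 149  33  40 561] [387.32620321 169.82174688] [ 624. -296.   10.]
[274 185  33  36 583] [288.02744425 205.52658662] [516.  16.  10.]
[187 216  33  41 577] [202.35008666 234.31542461] [429. 284.  10.]
[ 40 263  21  12 198] [ 49.47979798 268.04040404] [330. 760.  10.]
[ 14 268  21  12 194] [ 23.57216495 273.58762887] [314. 841.  10.]
disc [615. 247.   5.]
plate [527.   1.   6.]
spool [549. -27. 180.]
tin [731.  66.  32.]
reel [729. -68.  50.]
cutter [ 403. -280.  150.]
```

View pics/crop1.png

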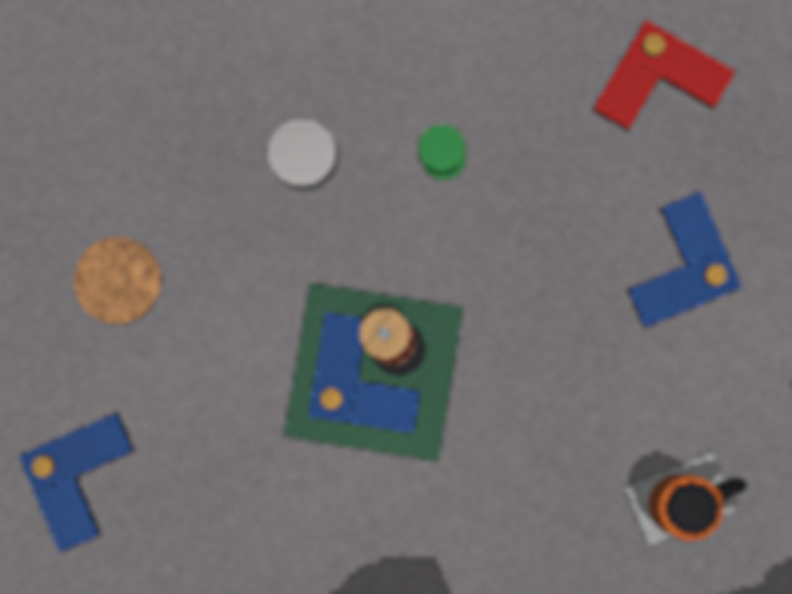

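The crop confirms the layout:
- Blue L's with studs at crop (716,274) and (42,466).
- Base with its stud at (331,398) and its open crook holding the stand. The spool top is at (384,333).
- Disc at (118,280).

Next I fit the poses.

```bash
python3 - <<'E'
s=open('h.py').read()
s=s.replace("q=(pr(Lw(p,z))-u0+.5)*s-.5; t=np.zeros(m.shape,np.uint8); cv2.fillPoly(t,[np.round(q*16).astype(np.int32)],255,shift=4)",
"t=np.zeros(m.shape,np.uint8)\n        for dz in(0,5,10,15):\n            q=(pr(Lw(p,z-dz))-u0+.5)*s-.5; cv2.fillPoly(t,[np.round(q*16).astype(np.int32)],255,shift=4)")
open('h.py','w').write(s)
E
python3 - <<'E'
from plant import *
from h import *
c=capture('top');m=blue(c);f=lambda P:proj(c,P)
cr=lambda x,y:(180+x/3.3-.35,90+y/3.3-.35)
studs=dict(first=(716,274,26),second=(42,466,26),base=(331,398,32))
cen=dict(first=(624,-296),second=(429,284),base=(516,16))
sp=ray(c,*cr(384,333),180);print('spool',sp)
for nm,(x,y,z) in studs.items():
    S=ray(c,*cr(x,y),z); C=np.array(cen[nm]); d=S[:2]-C; yaw=np.arctan2(d[1],d[0])-np.radians(225)
    ctr=S[:2]-42.4*d/np.hypot(*d)
    ig=np.zeros_like(m); cv2.circle(ig,tuple(np.round(cr(x,y)).astype(int)),5,255,-1)
    if nm=='base':
        for zz,r in((6,30),(60,10),(100,24),(180,24)):
            q=f([[sp[0],sp[1],zz]])[0]; cv2.circle(ig,tuple(np.round(q).astype(int)),int(r*440/1330)+2,255,-1)
    p,e=fit(m,f,(*ctr,yaw),z-11,ig)
    a=p[2];st=p[:2]+[[np.cos(a),-np.sin(a)],[np.sin(a),np.cos(a)]]@np.array([-30,-30])
    print(nm,p.round(1),'yaw',np.degrees(a).round(1),'err',round(e,1),'stud fit/read',st.round(),S.round())
h=cv2.cvtColor(c['image'],cv2.COLOR_BGR2HSV)
k=cv2.inRange(h,(5,90,90),(22,255,255))[150:200,190:240];M=cv2.moments(k,True);print('disc',M['m00'],ray(c,190+M['m10']/M['m00'],150+M['m01']/M['m00'],5))
g=cv2.inRange(h,(50,60,20),(85,255,120));g[:,:255]=0;g[:,330:]=0;g[:165]=0;g[240:]=0
pts=cv2.findNonZero(g);r=cv2.minAreaRect(pts);print('plate',r,ray(c,*r[0],6))
d=sense();T=R.from_rotvec(d['ee_rot']).as_matrix();print(T)
w=capture('wrist');print(w['T_tool_cam'],w['intrinsics'])
E
```

```text
spool [547.98943218 -21.53258776 180.        ]
first [ 629.3 -283.2   -5.9] yaw -337.6 err 84.7 stud fit/read [ 613. -322.] [ 612. -322.   26.]
second [424.7 272.1  -2.7] yaw -157.2 err 94.0 stud fit/read [441. 311.] [440. 310.  26.]
base [525.1   4.7  -1.7] yaw -99.9 err 48.6 stud fit/read [501.  39.] [500.  39.  32.]
disc 521.0 [616.41823601 246.31499098   5.        ]
plate ((292.7130126953125, 202.17950439453125), (46.686946868896484, 46.495872497558594), 9.162346839904785) [526.09595553   1.96102772   6.        ]
[[ 9.24229551e-01  3.81836991e-01 -4.99621524e-04]
 [ 3.81837316e-01 -9.24228618e-01  1.31349643e-03]
 [ 3.97770137e-05 -1.40474636e-03 -9.99999013e-01]]
[[-2.37069973e-04  9.58101935e-01  2.86427350e-01  7.32757907e+01]
 [ 9.99999734e-01  2.95885639e-05  7.28705027e-04 -3.09906911e-01]
 [ 6.89698723e-04  2.86427446e-01 -9.58101687e-01 -1.44645083e+02]
 [ 0.00000000e+00  0.00000000e+00  0.00000000e+00  1.00000000e+00]] [[309.70691629   0.         319.54672851]
 [  0.         309.70691629 197.1478898 ]
 [  0.           0.           1.        ]]
```

Call:
jog_arm([
  {"delta_pos": [0.498, -0.445, 0], "spin": 0, "grip": -1},
  {"delta_pos": [0.498, -0.445, 0], "spin": 0, "grip": -1},
  {"delta_pos": [0.498, -0.445, 0], "spin": 0, "grip": -1},
  {"delta_pos": [0.498, -0.445, 0], "spin": 0, "grip": -1},
  {"delta_pos": [0.498, -0.445, 0], "spin": 0, "grip": -1},
  {"delta_pos": [0.498, -0.445, 0], "spin": 0, "grip": -1},
  {"delta_pos": [0.498, -0.445, 0], "spin": 0, "grip": -1},
  {"delta_pos": [0.498, -0.445, 0], "spin": 0, "grip": -1},
  {"delta_pos": [0.498, -0.445, 0], "spin": 0, "grip": -1},
  {"delta_pos": [0.498, -0.445, 0], "spin": 0, "grip": -1},
  {"delta_pos": [0.498, -0.445, 0], "spin": 0, "grip": -1},
  {"delta_pos": [0.498, -0.445, 0], "spin": 0, "grip": -1},
  {"delta_pos": [0.498, -0.445, 0], "spin": 0, "grip": -1},
  {"delta_pos": [0.498, -0.445, 0], "spin": 0, "grip": -1},
  {"delta_pos": [0.498, -0.445, 0], "spin": 0, "grip": -1},
])

```text
clock: 2.12
eef_pos: [547.6, -23.2, 238.7]
ee_rot: [-3.081, -0.609, 0.0]
ft_force: [0.2, -1.1, -0.4]
grip_width: 87.7
```

```bash
cat >> h.py <<'E'
def wproj(w,T,P):  # T 4x4 tool pose; equidistant fisheye
    A=np.linalg.inv(T@w['T_tool_cam']); q=np.atleast_2d(P)@A[:3,:3].T+A[:3,3]; q=q*[1,-1,-1]
    k=w['intrinsics']; n=np.hypot(q[:,0],q[:,1])+1e-9; th=np.arctan2(n,q[:,2])
    return np.c_[k[0,0]*th*q[:,0]/n+k[0,2],k[1,1]*th*q[:,1]/n+k[1,2]]
def wray(w,T,u,v,z):
    k=w['intrinsics'];a=np.array([(u-k[0,2])/k[0,0],(v-k[1,2])/k[1,1]]);th=np.hypot(*a)
    d=np.r_[np.sin(th)*a/(th+1e-12),np.cos(th)]*[1,-1,-1]; A=T@w['T_tool_cam']; d=A[:3,:3]@d; o=A[:3,3]
    return o+d*(z-o[2])/d[2]
def tool(s):
    T=np.eye(4);T[:3,:3]=R.from_rotvec(s['ee_rot']).as_matrix();T[:3,3]=s['eef_pos'];return T
def go(s,target,yaw=None):  # world target mm, jaw y-axis yaw (deg, mod 180)
    T=tool(s);d=T[:3,:3].T@(np.array(target)-T[:3,3]);
    cur=np.degrees(np.arctan2(T[1,1],T[0,1])); sp=0 if yaw is None else -((yaw-cur+90)%180-90)
    print('eef',T[:3,3].round(1),'jaw yaw',cur.round(1),'delta m',(d/1000).round(4),'spin',np.radians(sp).round(3),'q6',s['joints'][5].round(2))
E
python3 - <<'E'
from plant import *
from h import *
s=sense();w=capture('wrist');cv2.imwrite('pics/w1.png',w['image'])
T=tool(s);go(s,(548,-21.5,136)); print('t',s['clock'])
for z in(175,183,6):print(z,wproj(w,T,[[548,-21.5,z]]).round(1))
print('TCP col',wproj(w,T,[T[:3,3]]))
E
```

```text
eef [547.6 -23.2 238.7] jaw yaw -67.7 delta m [ 0.001  -0.0014  0.1027] spin 0.0 q6 1.09
t 2.125
175 [[318.2 210.6]]
183 [[318.2 214.4]]
6 [[319.  165.8]]
TCP col [[320.36547721 252.40118547]]
```

View pics/w1.png

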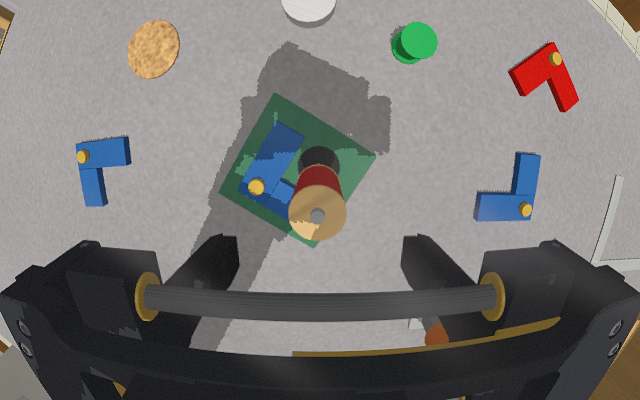

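The wrist view shows the spindle tip at (317,215), against a predicted (318,216), so the stand position agrees to about 2 mm. I go down and grip the spool.

Call:
jog_arm([
  {"delta_pos": [0.001, -0.0015, 0.05], "spin": 0, "grip": -1},
  {"delta_pos": [0.001, -0.0015, 0.09], "spin": 0, "grip": -1},
  {"delta_pos": [0.001, -0.0015, 0.102], "spin": 0, "grip": -1},
  {"delta_pos": [0.001, -0.0015, 0.102], "spin": 0, "grip": -1},
  {"delta_pos": [0.001, -0.0015, 0.102], "spin": 0, "grip": 0.0},
  {"delta_pos": [0.001, -0.0015, 0.102], "spin": 0, "grip": 0.1},
  {"delta_pos": [0.001, -0.0015, 0.102], "spin": 0, "grip": 0.2},
  {"delta_pos": [0.001, -0.0015, 0.102], "spin": 0, "grip": 1},
  {"delta_pos": [0.001, -0.0015, 0.102], "spin": 0, "grip": 1},
  {"delta_pos": [0.001, -0.0015, 0.102], "spin": 0, "grip": 1},
  {"delta_pos": [0.001, -0.0015, 0.102], "spin": 0, "grip": 1},
  {"delta_pos": [0.001, -0.0015, 0.102], "spin": 0, "grip": 1},
], newtons=25)

```text
clock: 3.68
eef_pos: [548.1, -21.3, 136.8]
ee_rot: [-3.081, -0.609, -0.0]
ft_force: [-0.0, 0.2, 0.9]
grip_width: 39.6
```

Call:
jog_arm([
  {"delta_pos": [0, 0, -0.015], "spin": 0, "grip": 1},
  {"delta_pos": [0, 0, -0.045], "spin": 0, "grip": 1},
  {"delta_pos": [0, 0, -0.07], "spin": 0, "grip": 1},
  {"delta_pos": [0.008, -0.011, -0.07], "spin": 0, "grip": 1},
  {"delta_pos": [0.024, -0.033, -0.07], "spin": 0, "grip": 1},
  {"delta_pos": [0.045, -0.061, -0.07], "spin": 0, "grip": 1},
  {"delta_pos": [0.068, -0.091, -0.07], "spin": 0, "grip": 1},
  {"delta_pos": [0.091, -0.122, -0.07], "spin": 0, "grip": 1},
  {"delta_pos": [0.114, -0.153, -0.07], "spin": 0, "grip": 1},
  {"delta_pos": [0.137, -0.184, -0.07], "spin": 0, "grip": 1},
  {"delta_pos": [0.154, -0.207, -0.07], "spin": 0, "grip": 1},
  {"delta_pos": [0.162, -0.218, -0.07], "spin": 0, "grip": 1},
  {"delta_pos": [0.1645, -0.2215, -0.07], "spin": 0, "grip": 1},
  {"delta_pos": [0.1645, -0.2215, -0.07], "spin": 0, "grip": 1},
  {"delta_pos": [0.1645, -0.2215, -0.07], "spin": 0, "grip": 1},
])

```text
clock: 5.55
eef_pos: [615.9, 245.1, 207.0]
ee_rot: [-3.082, -0.607, 0.001]
ft_force: [0.1, 0.6, -2.5]
grip_width: 39.5
```

```bash
python3 - <<'E'
from plant import *
from h import *
s=sense();w=capture('scene');c=capture('top')
i=w['image'][130:400,300:520];cv2.imwrite('pics/st.png',cv2.resize(i,None,fx=2.2,fy=2.2,interpolation=cv2.INTER_CUBIC))
go(s,(616.4,246.3,135)); print('w',s['grip_width'],s['ft_force'])
m=blue(c);f=lambda P:proj(c,P)
ig=np.zeros_like(m); cv2.circle(ig,tuple(np.round(f([[500.5,39,32]])[0]).astype(int)),5,255,-1)
p,e=fit(m,f,(525,4.7,-1.744),21,ig);print('base',p,np.degrees(p[2]),e)
E
```

```text
eef [615.9 245.1 207. ] jaw yaw -67.7 delta m [ 0.001  -0.0009  0.072 ] spin 0.0 q6 1.52
w 39.505668927683104 [ 0.11230157  0.59108122 -2.48101448]
base [525.02501101   5.40808236  -1.73249918] -99.26489093791133 52.423095703125
```

View pics/st.png

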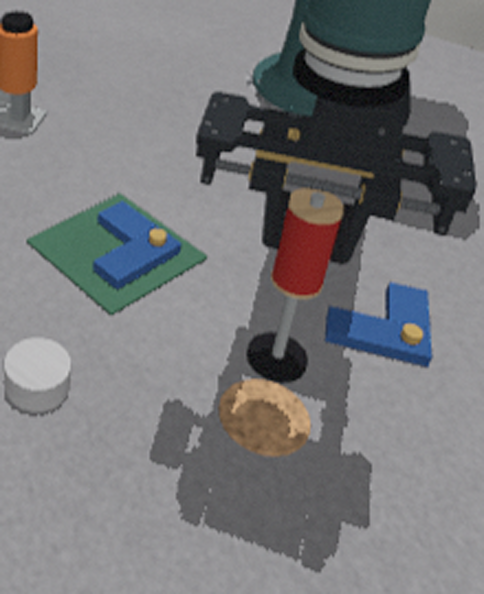

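```bash
python3 - <<'E'
from plant import *
from h import *
c=capture('scene')
for z in(70,78,71+95,71+175,71+183):print(z,((proj(c,[[616,245.5,z]])[0]-[300,130])*2.2).round())
E
```

```text
70 [274. 364.]
78 [276. 357.]
166 [295. 285.]
246 [314. 208.]
254 [316. 200.]
```

The foot top at crop (277,357) and spindle tip at (318,200) match the predictions for an upright stand. I lower it.

Call:
jog_arm([
  {"delta_pos": [0.001, -0.001, 0.02], "spin": 0, "grip": 1},
  {"delta_pos": [0.001, -0.001, 0.045], "spin": 0, "grip": 1},
  {"delta_pos": [0.001, -0.001, 0.062], "spin": 0, "grip": 1},
  {"delta_pos": [0.001, -0.001, 0.068], "spin": 0, "grip": 1},
  {"delta_pos": [0.001, -0.001, 0.07], "spin": 0, "grip": 1},
  {"delta_pos": [0.001, -0.001, 0.071], "spin": 0, "grip": 1},
  {"delta_pos": [0.001, -0.001, 0.0715], "spin": 0, "grip": 1},
  {"delta_pos": [0.001, -0.001, 0.0715], "spin": 0, "grip": 1},
])

```text
clock: 6.7
eef_pos: [617.0, 246.8, 136.4]
ee_rot: [-3.081, -0.607, -0.002]
ft_force: [0.3, -0.4, -1.1]
grip_width: 39.3
```

Call:
jog_arm([
  {"delta_pos": [0, 0, 0.0007], "spin": 0, "grip": 1},
  {"delta_pos": [0, 0, 0.001], "spin": 0, "grip": 1},
  {"delta_pos": [0, 0, 0.001], "spin": 0, "grip": 1},
])

```text
clock: 7.08
eef_pos: [617.2, 246.9, 135.8]
ee_rot: [-3.081, -0.607, -0.003]
ft_force: [0.1, 0.2, -0.9]
grip_width: 38.9
```

Call:
jog_arm([
  {"delta_pos": [0, 0, 0.0005], "spin": 0, "grip": 0.1},
  {"delta_pos": [0, 0, 0.0005], "spin": 0, "grip": 0.06},
  {"delta_pos": [0, 0, 0.0005], "spin": 0, "grip": 0.02},
  {"delta_pos": [0, 0, 0.0005], "spin": 0, "grip": -0.1},
  {"delta_pos": [0, 0, 0.0005], "spin": 0, "grip": -0.5},
  {"delta_pos": [0, 0, 0.0005], "spin": 0, "grip": -1},
  {"delta_pos": [0, 0, 0.0005], "spin": 0, "grip": -1},
  {"delta_pos": [0, 0, 0.0005], "spin": 0, "grip": -1},
  {"delta_pos": [0, 0, -0.03], "spin": 0, "grip": -1},
  {"delta_pos": [0, 0, -0.08], "spin": 0, "grip": -1},
  {"delta_pos": [0, 0, -0.12], "spin": 0, "grip": -1},
  {"delta_pos": [0, 0, -0.12], "spin": 0, "grip": -1},
])

```text
clock: 8.57
eef_pos: [619.5, 247.7, 261.3]
ee_rot: [-3.08, -0.607, -0.017]
ft_force: [-0.2, -0.6, 0.5]
grip_width: 88.4
```

```bash
python3 - <<'E'
from plant import *
from h import *
s=sense();c=capture('scene')
cv2.imwrite('pics/st2.png',cv2.resize(c['image'][130:400,300:520],None,fx=2.2,fy=2.2,interpolation=cv2.INTER_CUBIC))
for z in(5,13,188):print(z,((proj(c,[[617,246.5,z]])[0]-[300,130])*2.2).round())
a=np.radians(22.4);X=np.array([[np.cos(a),-np.sin(a)],[np.sin(a),np.cos(a)]])
print('first grips', (X@[-30,4]+[629.3,-283.2]).round(1),22.4, (X@[4,-30]+[629.3,-283.2]).round(1),112.4,'d/dq1',s['joints'].round(2))
go(s,(*(X@[-30,4]+[629.3,-283.2]),150),22.4);go(s,(*(X@[4,-30]+[629.3,-283.2]),150),112.4)
E
```

```text
5 [263. 412.]
13 [264. 406.]
188 [300. 266.]
first grips [ 600.  -290.9] 22.4 [ 644.4 -309.4] 112.4 d/dq1 [0.34 0.23 1.6  0.   1.3  1.52]
eef [619.5 247.7 261.3] jaw yaw -67.7 delta m [-0.2236  0.491   0.1085] spin 1.569 q6 1.52
eef [619.5 247.7 261.3] jaw yaw -67.7 delta m [-0.1895  0.5249  0.1089] spin -0.002 q6 1.52
```

View pics/st2.png

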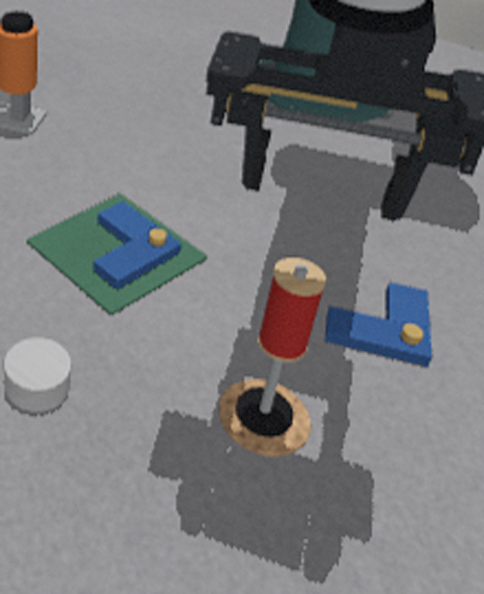

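The stand is upright and centred on the disc, with its foot at crop (264,412) as predicted. Next is the weight at right, "first". I grip it at (4,-30), which needs no spin.

Call:
jog_arm([
  {"delta_pos": [-0.04, 0.11, 0], "spin": 0, "grip": -1},
  {"delta_pos": [-0.04, 0.11, 0], "spin": 0, "grip": -1},
  {"delta_pos": [-0.1895, 0.525, 0.08], "spin": 0, "grip": -0.6},
  {"delta_pos": [-0.1895, 0.525, 0.08], "spin": 0, "grip": -0.6},
  {"delta_pos": [-0.1895, 0.525, 0.08], "spin": 0, "grip": -0.6},
  {"delta_pos": [-0.1895, 0.525, 0.08], "spin": 0, "grip": -0.6},
  {"delta_pos": [-0.1895, 0.525, 0.08], "spin": 0, "grip": -0.6},
  {"delta_pos": [-0.1895, 0.525, 0.08], "spin": 0, "grip": -0.6},
  {"delta_pos": [-0.1895, 0.525, 0.109], "spin": 0, "grip": -0.6},
  {"delta_pos": [-0.1895, 0.525, 0.109], "spin": 0, "grip": -0.6},
  {"delta_pos": [-0.1895, 0.525, 0.109], "spin": 0, "grip": -0.6},
  {"delta_pos": [-0.1895, 0.525, 0.109], "spin": 0, "grip": -0.6},
  {"delta_pos": [-0.1895, 0.525, 0.109], "spin": 0, "grip": -0.6},
])

```text
clock: 10.25
eef_pos: [643.6, -308.5, 149.1]
ee_rot: [-3.081, -0.61, -0.013]
ft_force: [-0.5, -0.6, 1.1]
grip_width: 70.6
```

```bash
python3 - <<'E'
from plant import *
from h import *
s=sense();w=capture('wrist');T=tool(s);m=blue(w)
go(s,(644.4,-309.4,3),112.4);print(s['clock'],s['grip_width'])
im=w['image'].copy()
for z in(15,0):cv2.polylines(im,[np.round(wproj(w,T,Lw((629.3,-283.2,-5.9+2*np.pi-.0),z))).astype(int)],True,(0,255,255),1)
S=np.array([613,-322,26.]);cv2.circle(im,tuple(np.round(wproj(w,T,[S])[0]).astype(int)),2,(0,0,255),-1)
cv2.imwrite('pics/w2.png',cv2.resize(im[60:340,140:500],None,fx=2.1,fy=2.1))
E
```

```text
eef [ 643.6 -308.5  149.1] jaw yaw -67.6 delta m [-0.0007  0.001   0.1461] spin 0.0 q6 0.69
10.25 70.63599330448635
```

View pics/w2.png

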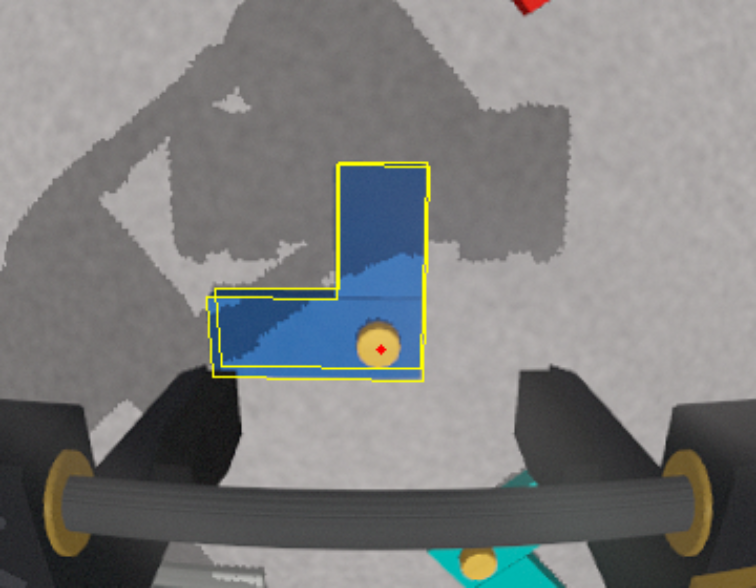

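The wrist overlay of the "first" outline and stud (red dot at crop (381,349)) matches to about 1 mm. I go down and grip.

Call:
jog_arm([
  {"delta_pos": [-0.0005, 0.001, 0.05], "spin": 0, "grip": -0.6},
  {"delta_pos": [-0.0005, 0.001, 0.1], "spin": 0, "grip": -0.6},
  {"delta_pos": [-0.0005, 0.001, 0.135], "spin": 0, "grip": -0.6},
  {"delta_pos": [-0.0005, 0.001, 0.143], "spin": 0, "grip": -0.6},
  {"delta_pos": [-0.0005, 0.001, 0.146], "spin": 0, "grip": -0.6},
  {"delta_pos": [-0.0005, 0.001, 0.146], "spin": 0, "grip": -0.6},
  {"delta_pos": [-0.0005, 0.001, 0.146], "spin": 0, "grip": 0},
  {"delta_pos": [-0.0005, 0.001, 0.146], "spin": 0, "grip": 0.1},
  {"delta_pos": [-0.0005, 0.001, 0.146], "spin": 0, "grip": 1},
  {"delta_pos": [-0.0005, 0.001, 0.146], "spin": 0, "grip": 1},
  {"delta_pos": [-0.0005, 0.001, 0.146], "spin": 0, "grip": 1},
  {"delta_pos": [-0.0005, 0.001, 0.146], "spin": 0, "grip": 1},
], newtons=55)

```text
clock: 11.8
eef_pos: [644.6, -309.3, 3.6]
ee_rot: [-3.081, -0.61, -0.013]
ft_force: [-2.4, 1.4, 5.9]
grip_width: 39.6
```

Call:
jog_arm([
  {"delta_pos": [0, 0, -0.004], "spin": 0, "grip": 1},
  {"delta_pos": [0, 0, -0.015], "spin": 0, "grip": 1},
  {"delta_pos": [0, 0, -0.04], "spin": 0, "grip": 1},
  {"delta_pos": [0, 0, -0.07], "spin": 0, "grip": 1},
  {"delta_pos": [0, 0, -0.085], "spin": 0, "grip": 1},
  {"delta_pos": [0, 0, -0.09], "spin": 0, "grip": 1},
  {"delta_pos": [0, 0, -0.09], "spin": 0, "grip": 1},
])

```text
clock: 12.68
eef_pos: [643.5, -309.3, 92.9]
ee_rot: [-3.08, -0.61, -0.012]
ft_force: [0.3, -0.1, -7.2]
grip_width: 39.2
```

```bash
python3 - <<'E'
from plant import *
from h import *
s=sense();go(s,(555.2,4,93),170.4);print(s['grip_width'],s['ft_force'],s['wrist_torque'])
w=capture('wrist');c=capture('scene')
im=w['image'][60:340,140:500]; i2=c['image'][150:290,170:350]
cv2.imwrite('pics/w3.png',np.hstack([im,cv2.resize(i2,(360,280),interpolation=cv2.INTER_CUBIC)]))
E
```

```text
eef [ 643.5 -309.3   92.9] jaw yaw -67.6 delta m [ 3.780e-02 -3.233e-01  3.000e-04] spin -1.012 q6 0.69
39.18866807321243 [ 0.25155896 -0.08403607 -7.15055496] [-0.10397187 -0.15987323 -0.02817215]
```

View pics/w3.png

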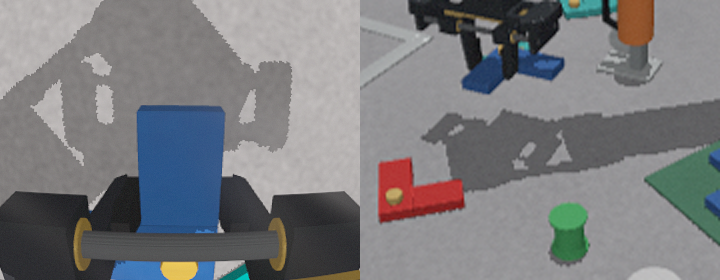

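The weight is held level in the jaws, with the stud at crop (180,268). I move it over the plate with the half-turn alignment.

Call:
jog_arm([
  {"delta_pos": [0.001, -0.01, 0], "spin": -0.03, "grip": 1},
  {"delta_pos": [0.004, -0.035, 0], "spin": -0.11, "grip": 1},
  {"delta_pos": [0.008, -0.071, 0], "spin": -0.22, "grip": 1},
  {"delta_pos": [0.013, -0.108, 0], "spin": -0.34, "grip": 1},
  {"delta_pos": [0.017, -0.145, 0], "spin": -0.45, "grip": 1},
  {"delta_pos": [0.021, -0.182, 0], "spin": -0.57, "grip": 1},
  {"delta_pos": [0.026, -0.219, 0], "spin": -0.69, "grip": 1},
  {"delta_pos": [0.03, -0.256, 0], "spin": -0.8, "grip": 1},
  {"delta_pos": [0.034, -0.291, 0], "spin": -0.91, "grip": 1},
  {"delta_pos": [0.037, -0.315, 0], "spin": -0.99, "grip": 1},
  {"delta_pos": [0.038, -0.3235, 0], "spin": -1.012, "grip": 1},
  {"delta_pos": [0.038, -0.3235, 0], "spin": -1.012, "grip": 1},
  {"delta_pos": [0.038, -0.3235, 0], "spin": -1.012, "grip": 1},
])

```text
clock: 14.4
eef_pos: [555.1, 3.9, 92.7]
ee_rot: [2.4, 2.026, 0.01]
ft_force: [-0.7, 0.7, -7.5]
grip_width: 39.4
```

```bash
python3 - <<'E'
from plant import *
from h import *
s=sense();T=tool(s);go(s,(555.2,4,24.6),170.4)
w=capture('wrist');c=capture('scene')
y=np.radians(80.4);P=(525,5.1,y);dz=T[2,3]-3.6
im=w['image'].copy();i2=c['image'].copy()
for z,cl in((dz+15,(0,255,255)),(21,(0,0,255))):
    p=P if z!=21 else (525,5.1,y+np.pi)
    cv2.polylines(im,[np.round(wproj(w,T,Lw(p,z))).astype(int)],True,cl,1)
    cv2.polylines(i2,[np.round(proj(c,Lw(p,z))*16).astype(int)],True,cl,1,shift=4)
im=im[60:340,140:500]; i2=i2[180:280,280:420]
cv2.imwrite('pics/w4.png',np.hstack([im,cv2.resize(i2,(392,280),interpolation=cv2.INTER_CUBIC)]))
E
```

```text
eef [555.1   3.9  92.7] jaw yaw -9.7 delta m [-0.0002 -0.0002  0.0681] spin -0.001 q6 0.13
```

View pics/w4.png

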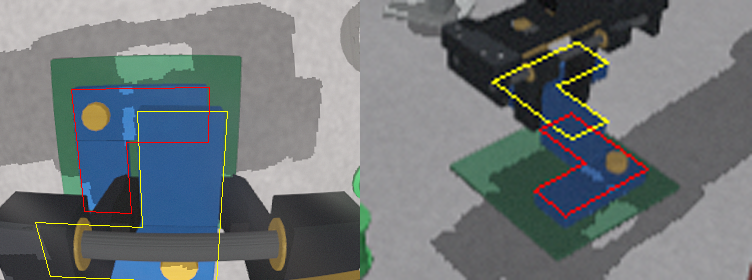

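The overlay agrees to 2 mm for both the held weight (yellow) and the base (red), and its stud at (95,117) will sit in the held weight's crook. I lower it.

Call:
jog_arm([
  {"delta_pos": [0, 0, 0.015], "spin": 0, "grip": 1},
  {"delta_pos": [0, 0, 0.035], "spin": 0, "grip": 1},
  {"delta_pos": [0, 0, 0.052], "spin": 0, "grip": 1},
  {"delta_pos": [0, 0, 0.061], "spin": 0, "grip": 1},
  {"delta_pos": [0, 0, 0.065], "spin": 0, "grip": 1},
  {"delta_pos": [0, 0, 0.067], "spin": 0, "grip": 1},
  {"delta_pos": [0, 0, 0.0675], "spin": 0, "grip": 1},
  {"delta_pos": [0, 0, 0.0675], "spin": 0, "grip": 1},
])

```text
clock: 15.5
eef_pos: [556.0, 4.0, 25.8]
ee_rot: [2.4, 2.025, 0.012]
ft_force: [-0.3, 0.1, -5.9]
grip_width: 39.4
```

Call:
jog_arm([
  {"delta_pos": [0, 0, 0.0006], "spin": 0, "grip": 1},
  {"delta_pos": [0, 0, 0.0013], "spin": 0, "grip": 1},
  {"delta_pos": [0, 0, 0.0013], "spin": 0, "grip": 1},
])

```text
clock: 15.88
eef_pos: [556.4, 4.0, 25.0]
ee_rot: [2.4, 2.025, 0.013]
ft_force: [-0.5, 0.1, -3.3]
grip_width: 39.5
```

Call:
jog_arm([
  {"delta_pos": [0, 0, 0.0008], "spin": 0, "grip": 1},
  {"delta_pos": [0, 0, 0.0008], "spin": 0, "grip": 1},
  {"delta_pos": [0, 0, 0.0008], "spin": 0, "grip": 0.09},
  {"delta_pos": [0, 0, 0.0008], "spin": 0, "grip": 0.05},
  {"delta_pos": [0, 0, 0.0008], "spin": 0, "grip": 0},
  {"delta_pos": [0, 0, 0.0008], "spin": 0, "grip": -0.1},
  {"delta_pos": [0, 0, 0.0008], "spin": 0, "grip": -0.25},
  {"delta_pos": [0, 0, 0.0008], "spin": 0, "grip": -0.3},
  {"delta_pos": [0, 0, 0.0008], "spin": 0, "grip": -0.3},
])

```text
clock: 17.0
eef_pos: [556.5, 4.0, 24.2]
ee_rot: [2.399, 2.025, 0.013]
ft_force: [0.2, -0.1, 0.0]
grip_width: 57.5
```

Call:
jog_arm([
  {"delta_pos": [0, 0, -0.02], "spin": 0, "grip": -0.3},
  {"delta_pos": [0, 0, -0.06], "spin": 0, "grip": -0.3},
  {"delta_pos": [0, 0, -0.12], "spin": 0.15, "grip": -0.6},
  {"delta_pos": [0, 0, -0.15], "spin": 0.3, "grip": -0.6},
  {"delta_pos": [0, 0, -0.15], "spin": 0.45, "grip": -0.6},
])

```text
clock: 17.62
eef_pos: [558.0, 3.4, 178.5]
ee_rot: [2.793, 1.43, 0.023]
ft_force: [0.2, 0.5, 0.7]
grip_width: 70.5
```

```bash
python3 - <<'E'
from plant import *
from h import *
s=sense();go(s,(409.4,298.2,150),112.8)
w=capture('wrist');T=tool(s);im=w['image'].copy();y=np.radians(80.4)
for z,cl,p in((36,(0,255,255),(525,5.1,y)),(21,(0,0,255),(525,5.1,y+np.pi))):
    cv2.polylines(im,[np.round(wproj(w,T,Lw(p,z))).astype(int)],True,cl,1)
cv2.imwrite('pics/w5.png',cv2.resize(im[100:340,140:500],None,fx=2,fy=2))
E
```

```text
eef [558.    3.4 178.5] jaw yaw -35.8 delta m [ 0.1521 -0.2931  0.0272] spin 0.549 q6 0.58
```

View pics/w5.png

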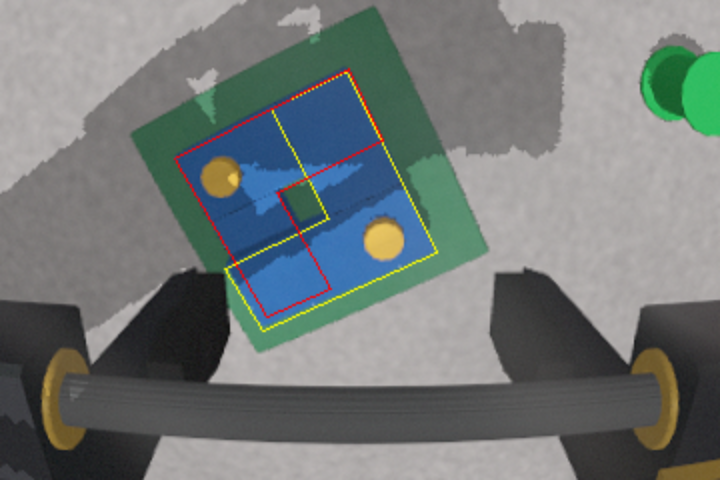

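The middle weight lies aligned on the base, with studs at opposite corners, at crop (220,177) and (384,241). Now the other weight. I have viewed 10 pictures so far.

Call:
jog_arm([
  {"delta_pos": [0.02, -0.04, 0], "spin": 0.08, "grip": -0.6},
  {"delta_pos": [0.152, -0.293, 0], "spin": 0.2, "grip": -0.6},
  {"delta_pos": [0.152, -0.293, 0], "spin": 0.35, "grip": -0.6},
  {"delta_pos": [0.152, -0.293, 0.027], "spin": 0.5, "grip": -0.6},
  {"delta_pos": [0.152, -0.293, 0.027], "spin": 0.549, "grip": -0.6},
  {"delta_pos": [0.152, -0.293, 0.027], "spin": 0.549, "grip": -0.6},
  {"delta_pos": [0.152, -0.293, 0.027], "spin": 0.549, "grip": -0.6},
  {"delta_pos": [0.152, -0.293, 0.027], "spin": 0.549, "grip": -0.6},
  {"delta_pos": [0.152, -0.293, 0.027], "spin": 0.549, "grip": -0.6},
  {"delta_pos": [0.152, -0.293, 0.027], "spin": 0.549, "grip": -0.6},
])

```text
clock: 18.92
eef_pos: [410.1, 297.8, 149.1]
ee_rot: [-3.08, -0.611, -0.02]
ft_force: [0.0, -0.7, -0.2]
grip_width: 70.7
```

```bash
python3 - <<'E'
from plant import *
from h import *
s=sense();go(s,(409.4,298.2,3.4),112.8);print(s['clock'],s['grip_width'])
w=capture('wrist');T=tool(s);m=blue(w);f=lambda P:wproj(w,T,P)
p0=(424.7,272.1,np.radians(-157.2))
st=np.array([441,311,26.]);ig=np.zeros_like(m);cv2.circle(ig,tuple(np.round(f([st])[0]).astype(int)),16,255,-1)
b=cv2.inRange(w['image'],(0,0,0),(45,45,45));ig|=cv2.dilate(b,np.ones((5,5)))
p,e=fit(m,f,p0,15,ig,s=2,box=110);a=p[2];X=np.array([[np.cos(a),-np.sin(a)],[np.sin(a),np.cos(a)]])
print(p,np.degrees(a),e,(m>0).sum(),'grip',X@[4,-30]+p[:2])
E
```

```text
eef [410.1 297.8 149.1] jaw yaw -67.6 delta m [-0.0024 -0.0008  0.1457] spin -0.006 q6 1.76
18.925 70.72298322331335
[424.55842933 273.34999889  -2.72230668] -155.9766835218288 329.90625 11623 grip [408.69165861 299.12296121]
```

Call:
jog_arm([
  {"delta_pos": [-0.001, -0.001, 0.05], "spin": -0.01, "grip": -0.6},
  {"delta_pos": [-0.002, -0.001, 0.1], "spin": -0.01, "grip": -0.6},
  {"delta_pos": [-0.0025, -0.001, 0.135], "spin": -0.01, "grip": -0.6},
  {"delta_pos": [-0.0025, -0.001, 0.143], "spin": -0.01, "grip": -0.6},
  {"delta_pos": [-0.0025, -0.001, 0.146], "spin": -0.01, "grip": -0.6},
  {"delta_pos": [-0.0025, -0.001, 0.146], "spin": -0.01, "grip": -0.6},
  {"delta_pos": [-0.0025, -0.001, 0.146], "spin": -0.01, "grip": 0},
  {"delta_pos": [-0.0025, -0.001, 0.146], "spin": -0.01, "grip": 0.1},
  {"delta_pos": [-0.0025, -0.001, 0.146], "spin": -0.01, "grip": 1},
  {"delta_pos": [-0.0025, -0.001, 0.146], "spin": -0.01, "grip": 1},
  {"delta_pos": [-0.0025, -0.001, 0.146], "spin": -0.01, "grip": 1},
  {"delta_pos": [-0.0025, -0.001, 0.146], "spin": -0.01, "grip": 1},
], newtons=55)

```text
clock: 20.48
eef_pos: [409.4, 298.6, 3.5]
ee_rot: [-3.077, -0.627, -0.021]
ft_force: [-1.0, -1.6, 5.6]
grip_width: 39.2
```

Call:
jog_arm([
  {"delta_pos": [0, 0, -0.004], "spin": 0, "grip": 1},
  {"delta_pos": [0, 0, -0.015], "spin": 0, "grip": 1},
  {"delta_pos": [0, 0, -0.04], "spin": 0, "grip": 1},
  {"delta_pos": [0, 0, -0.07], "spin": 0, "grip": 1},
  {"delta_pos": [0, 0, -0.095], "spin": 0, "grip": 1},
  {"delta_pos": [0, 0, -0.105], "spin": 0, "grip": 1},
  {"delta_pos": [0, 0, -0.105], "spin": 0, "grip": 1},
])

```text
clock: 21.35
eef_pos: [408.1, 298.3, 108.8]
ee_rot: [-3.077, -0.627, -0.022]
ft_force: [0.2, 1.5, -5.2]
grip_width: 39.4
```

```bash
python3 - <<'E'
from plant import *
from h import *
s=sense();print(s['clock'],s['grip_width'],s['ft_force']);y=np.radians(-99.6);X=np.array([[np.cos(y),-np.sin(y)],[np.sin(y),np.cos(y)]])
g=X@[4,-30]+[525,5.1];print(g);go(s,(*g,s['eef_pos'][2]),170.4)
E
```

```text
21.35 39.40764831996266 [ 0.20074803  1.50887259 -5.23635694]
[494.7530439    6.15907825]
eef [408.1 298.3 108.8] jaw yaw -67.0 delta m [-3.450e-02  3.027e-01 -1.000e-04] spin -1.001 q6 1.76
```

Call:
jog_arm([
  {"delta_pos": [-0.001, 0.01, 0], "spin": -0.03, "grip": 1},
  {"delta_pos": [-0.004, 0.033, 0], "spin": -0.11, "grip": 1},
  {"delta_pos": [-0.008, 0.067, 0], "spin": -0.22, "grip": 1},
  {"delta_pos": [-0.012, 0.101, 0], "spin": -0.34, "grip": 1},
  {"delta_pos": [-0.016, 0.136, 0], "spin": -0.45, "grip": 1},
  {"delta_pos": [-0.02, 0.171, 0], "spin": -0.57, "grip": 1},
  {"delta_pos": [-0.024, 0.206, 0], "spin": -0.69, "grip": 1},
  {"delta_pos": [-0.028, 0.241, 0], "spin": -0.8, "grip": 1},
  {"delta_pos": [-0.031, 0.273, 0], "spin": -0.91, "grip": 1},
  {"delta_pos": [-0.034, 0.296, 0], "spin": -0.98, "grip": 1},
  {"delta_pos": [-0.0345, 0.3027, 0], "spin": -1.001, "grip": 1},
  {"delta_pos": [-0.0345, 0.3027, 0], "spin": -1.001, "grip": 1},
  {"delta_pos": [-0.0345, 0.3027, 0], "spin": -1.001, "grip": 1},
])

```text
clock: 22.98
eef_pos: [494.1, 6.9, 108.0]
ee_rot: [2.397, 2.025, 0.019]
ft_force: [-0.6, -0.0, -5.3]
grip_width: 39.5
```

```bash
python3 - <<'E'
from plant import *
from h import *
s=sense();T=tool(s);go(s,(494.8,6.2,39.5),170.4);print(s['ft_force'])
w=capture('wrist');im=w['image'].copy();y=np.radians(80.4)
for z,cl,p in((T[2,3]-3.5+15,(0,255,255),(525,5.1,y+np.pi)),(36,(0,0,255),(525,5.1,y))):
    cv2.polylines(im,[np.round(wproj(w,T,Lw(p,z))).astype(int)],True,cl,1)
cv2.imwrite('pics/w6.png',cv2.resize(im[100:340,140:500],None,fx=2,fy=2))
E
```

```text
eef [494.1   6.9 108. ] jaw yaw -9.6 delta m [-0.001   0.0001  0.0685] spin -0.0 q6 0.12
[-0.6175992  -0.01382694 -5.30748837]
```

View pics/w6.png

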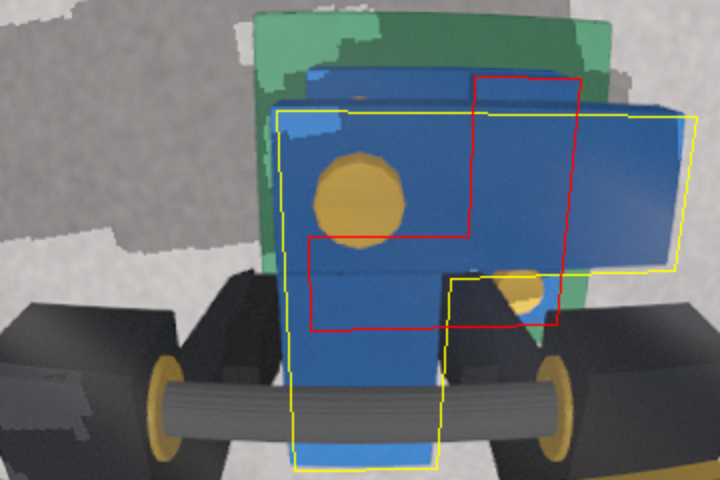

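The held weight matches its overlay to about 2 mm, and the middle weight's stud at (520,290) falls in the held weight's crook. I lower it.

Call:
jog_arm([
  {"delta_pos": [-0.001, 0, 0.015], "spin": 0, "grip": 1},
  {"delta_pos": [-0.001, 0, 0.035], "spin": 0, "grip": 1},
  {"delta_pos": [-0.001, 0, 0.052], "spin": 0, "grip": 1},
  {"delta_pos": [-0.001, 0, 0.061], "spin": 0, "grip": 1},
  {"delta_pos": [-0.001, 0, 0.065], "spin": 0, "grip": 1},
  {"delta_pos": [-0.001, 0, 0.067], "spin": 0, "grip": 1},
  {"delta_pos": [-0.001, 0, 0.0675], "spin": 0, "grip": 1},
  {"delta_pos": [-0.001, 0, 0.0675], "spin": 0, "grip": 1},
])

```text
clock: 24.02
eef_pos: [495.4, 6.3, 41.3]
ee_rot: [2.395, 2.025, 0.021]
ft_force: [-0.3, 0.2, -6.1]
grip_width: 39.3
```

Call:
jog_arm([
  {"delta_pos": [0, 0, 0.0006], "spin": 0, "grip": 1},
  {"delta_pos": [0, 0, 0.0013], "spin": 0, "grip": 1},
  {"delta_pos": [0, 0, 0.0013], "spin": 0, "grip": 1},
])

```text
clock: 24.4
eef_pos: [495.4, 6.3, 40.0]
ee_rot: [2.395, 2.025, 0.021]
ft_force: [0.9, 0.9, -6.4]
grip_width: 39.3
```

Call:
jog_arm([
  {"delta_pos": [0, 0, 0.0006], "spin": 0, "grip": 1},
  {"delta_pos": [0, 0, 0.001], "spin": 0, "grip": 1},
  {"delta_pos": [0, 0, 0.001], "spin": 0, "grip": 1},
  {"delta_pos": [0, 0, 0.001], "spin": 0, "grip": 1},
])

```text
clock: 24.9
eef_pos: [495.5, 6.2, 39.5]
ee_rot: [2.395, 2.025, 0.021]
ft_force: [-3.2, -0.3, 4.3]
grip_width: 39.4
```

Contact (force sign flipped). I release slowly and rise.

Call:
jog_arm([
  {"delta_pos": [0, 0, 0], "spin": 0, "grip": 0.09},
  {"delta_pos": [0, 0, 0], "spin": 0, "grip": 0.05},
  {"delta_pos": [0, 0, 0], "spin": 0, "grip": 0},
  {"delta_pos": [0, 0, 0], "spin": 0, "grip": -0.1},
  {"delta_pos": [0, 0, 0], "spin": 0, "grip": -0.25},
  {"delta_pos": [0, 0, 0], "spin": 0, "grip": -0.3},
  {"delta_pos": [0, 0, 0], "spin": 0, "grip": -0.3},
  {"delta_pos": [0, 0, -0.02], "spin": 0, "grip": -0.3},
  {"delta_pos": [0, 0, -0.06], "spin": 0, "grip": -0.3},
  {"delta_pos": [0, 0, -0.12], "spin": 0, "grip": -0.3},
  {"delta_pos": [-0.1, 0, -0.16], "spin": 0, "grip": -0.3},
  {"delta_pos": [-0.1, 0, -0.16], "spin": 0, "grip": -0.3},
  {"delta_pos": [-0.1, 0, -0.16], "spin": 0, "grip": -0.3},
])

```text
clock: 26.52
eef_pos: [477.5, -95.4, 200.8]
ee_rot: [2.396, 2.018, 0.024]
ft_force: [0.1, -0.1, -1.0]
grip_width: 57.1
```

```bash
python3 - <<'E'
from plant import *
from h import *
s=sense();print(s['clock'],s['eef_pos'],s['grip_width']);t=capture('top');c=capture('scene')
i1=t['image'][145:245,190:330].copy();i1=cv2.resize(i1,None,fx=4,fy=4,interpolation=cv2.INTER_CUBIC);y=np.radians(80.4)
i2=cv2.resize(c['image'][165:345,295:450],None,fx=2.22,fy=2.22,interpolation=cv2.INTER_CUBIC)
for z,cl,p in((51,(0,255,255),(525,5.1,y+np.pi)),(21,(0,0,255),(525,5.1,y+np.pi))):
    cv2.polylines(i1,[np.round((proj(t,Lw(p,z))-[190,145]+.5)*4).astype(int)],True,cl,1)
    cv2.polylines(i2,[np.round((proj(c,Lw(p,z))-[295,165]+.5)*2.22).astype(int)],True,cl,1)
o=np.zeros((400,560+i2.shape[1],3),np.uint8);o[:400,:560]=i1;o[:i2.shape[0],560:]=i2[:400];cv2.imwrite('pics/end.png',cv2.resize(o,None,fx=.85,fy=.85))
E
```

```text
26.525 [477.46669998 -95.43920359 200.79639845] 57.050832207922326
```

View pics/end.png

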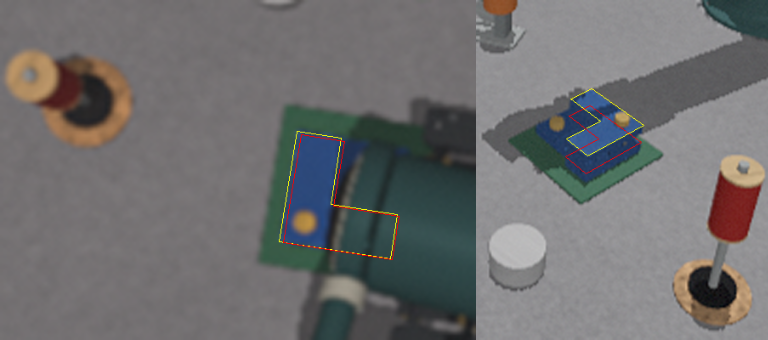

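The final picture shows the top L inside its predicted outline (yellow, flat, right height) with its stud at (622,118). The middle stud is at the opposite corner, (557,123), and the stand is upright on the disc. I hand the job in.

```bash
python3 -c "
from plant import *
s=sense();print(s['clock'],abs(s['qvel']).max(),s['ft_force']);print(close_job())"
```

```text
26.625 0.02365412295358215 [-0.18785684  0.68679881 -0.05730008]
the job is handed in; nothing more can be done
None
```

The job is done and handed in at about 26.6 s of the 72 s allowed; `close_job()` gives no verdict.

- **Stand:** I lifted the thread stand out of the crook by its spool and stood it on the cork disc. It was upright and centred there to within a few millimetres, both right after release and in the last picture.
- **Pile:** I set the right-hand blue weight half round on the bottom weight. The left-hand one went on top, the same way round as the bottom one.
- **Last checks:** The middle weight matched its predicted outline to about 2 mm in the wrist view. In the last top and scene views the top weight matched its outline at the right height. The studs come at opposite corners.
- **Contact and rest:** I lowered each weight until the wrist force showed contact, then released it slowly. At hand-in the gripper was open and clear, with wrist force near zero.

No check failed. In the wrist views, the held and stacked weights sat about 2 mm off their predicted outlines, which is within the calibration error. The arm hid part of the pile in the last top view, so I relied on the scene view for the far side. I did not re-measure the bottom weight, the cutter, the tin or the reel at the end. The arm's path stayed clear of the bystanders, and the tin and cutter foot look unchanged where they show in the last picture.

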